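# Populate four power boards with the parts that fit their outlines

### The job

Four half-built power boards are fixed to the repair bench, each with one white outline for the part it still lacks. Pick up the heat sink, the transformer, the choke and the capacitor and set each one down, upright as it stands now and without dropping it, centred on the outline of its own shape and size (the two straight-sided ones turned to line up with their outlines). Let go of everything, and leave the solder spool and the flux tin where they are.

Things in the scene. Friction and masses are not known exactly. Their poses are not given: they have to be found in the camera images.
- heatsink_c (a point): Loose heat sink of plain aluminium, square block 44 x 44 mm, 30 mm high, with upright fins along its x (gripping either pair of sides is sound); about 80 g. It belongs on the square outline, in any of the four quarter turns. This point is its centre, half-way up; z is up when it stands as it should (as at the start).
- transformer_c (a point): Loose transformer, oblong block 60 mm (x) x 40 mm (y), 36 mm high, dark steel core and tan winding; about 250 g; to be gripped across its 40 mm (y). It belongs on the oblong outline, long side along long side, either way round. This point is its centre, half-way up; z is up when it stands as it should (as at the start).
- choke_c (a point): Loose choke, a round coil of copper wire lying flat, 50 mm diameter, 26 mm high; about 120 g. It belongs on the big circle, at any angle. This point is its centre, half-way up; z is up when it stands as it should (as at the start).
- capacitor_c (a point): Loose capacitor, an upright black can with an aluminium top, 32 mm diameter, 45 mm high; about 60 g. It belongs on the small circle, at any angle. This point is its centre, half-way up; z is up when it stands as it should (as at the start).
- outline_square (a point): Fixed board, 84 x 84 mm, green on a black carrier, its flat top 10 mm above the bench, with one printed white outline in the middle: a square 46 x 46 mm, sides along the board's edges, for the heat sink. This point is the centre of the outline, on the board's top face; x and y run along the board's edges, z is up. A row of tiny chips (up to 2 mm high) lies along the two edges at y = +-38 mm.
- outline_oblong (a point): Fixed board, 84 x 84 mm, green on a black carrier, its flat top 10 mm above the bench, with one printed white outline in the middle: an oblong, 62 mm (x) x 42 mm (y), for the transformer. This point is the centre of the outline, on the board's top face; x and y run along the board's edges, z is up. A row of tiny chips (up to 2 mm high) lies along the two edges at y = +-38 mm.
- outline_big_circle (a point): Fixed board, 84 x 84 mm, green on a black carrier, its flat top 10 mm above the bench, with one printed white outline in the middle: a circle 54 mm in diameter, for the choke. This point is the centre of the outline, on the board's top face; x and y run along the board's edges, z is up. A row of tiny chips (up to 2 mm high) lies along the two edges at y = +-38 mm.
- outline_small_circle (a point): Fixed board, 84 x 84 mm, green on a black carrier, its flat top 10 mm above the bench, with one printed white outline in the middle: a circle 36 mm in diameter, for the capacitor. This point is the centre of the outline, on the board's top face; x and y run along the board's edges, z is up. A row of tiny chips (up to 2 mm high) lies along the two edges at y = +-38 mm.
- spool_c (a point): Bystander: spool of solder standing on its flange, 54 mm diameter, 34 mm high, white flanges. Leave it where it is (moving it 20 mm fails). This point is its centre, half-way up.
- tin_c (a point): Bystander: round flat flux tin, bare aluminium with a white lid disc, 50 mm diameter, 19 mm high. Leave it where it is (moving it 20 mm fails). This point is its centre, 9 mm up.
There are look-alikes about, which are no part of the job. What is shaped like the part that bears heatsink_c but green or purple is not meant.

How it is judged:
At the end, for the whole second after the job is handed in: Each part stands on the board with its own outline: centre within 8 mm of the outline's, underside within 4 mm of the board, upright within 0.1 rad, heat sink (any quarter turn) and transformer (either way round) in line with the outline within 0.2 rad, all slower than 20 mm/s (horizontal distance between heatsink_c and outline_square below 0.008 m and z of heatsink_c in the frame of outline_square between 0.011 and 0.019 m and angle between each of heatsink_c, transformer_c, choke_c, capacitor_c's own z axis and vertical below 0.1 rad and linear speed of each of heatsink, transformer, choke, capacitor below 0.02 m/s and (angle between the x axis of heatsink_c and the x axis of outline_square, either way round below 0.2 rad or angle between the x axis of heatsink_c and the y axis of outline_square, either way round below 0.2 rad) and horizontal distance between transformer_c and outline_oblong below 0.008 m and z of transformer_c in the frame of outline_oblong between 0.014 and 0.022 m and angle between the x axis of transformer_c and the x axis of outline_oblong, either way round below 0.2 rad and horizontal distance between choke_c and outline_big_circle below 0.008 m and z of choke_c in the frame of outline_big_circle between 0.009 and 0.017 m and horizontal distance between capacitor_c and outline_small_circle below 0.008 m and z of capacitor_c in the frame of outline_small_circle between 0.0185 and 0.0265 m); the robot touches nothing.
It fails at once if a part is dropped from more than about 25 mm (it falls free of the fingers faster than 0.7 m/s) ((contact force between the fingers and heatsink below 0.01 N and linear speed of heatsink above 0.7 m/s) or (contact force between the fingers and transformer below 0.01 N and linear speed of transformer above 0.7 m/s) or (contact force between the fingers and choke below 0.01 N and linear speed of choke above 0.7 m/s) or (contact force between the fingers and capacitor below 0.01 N and linear speed of capacitor above 0.7 m/s)).
It fails at once if the solder spool or the flux tin is moved by more than 20 mm (distance of any of spool_c, tin_c from where it was at the start of the episode above 0.02 m).
It also fails if it takes over 99 s, if anything falls off the work surface, if the arm or the gripper's body presses on something with over 40 N, if the wrist force passes 120 N, or if a joint passes its speed limit or range.

### The arm

A 6-joint arm with a two-finger parallel gripper is mounted at the origin on the work surface. World frame = base frame: x ahead of the robot, y to its left, z up, the work surface at z = 0. Lengths are in m, angles in rad, forces in N, time in s.
With the tool pointing down it reaches from about 0.375 to 0.975 m from the base axis. Payload 3.8 kg.
Tool frame: the origin (TCP) lies midway between the tips of the shut fingers; the grasp point (between the pads) lies 19 mm behind it; z points along the fingers, y is the line along which they close (so a half turn about z gives the same grasp; the last joint's range is limited). The gripper opens to 85 mm and grips with 20 to 120 N. Pads are 22 mm wide; open, the fingers measure 114 mm over their backs; the gripper's body (76 mm by 85 mm) begins 54 mm behind the grasp point. The pads swing forward as they close: fully open they stand 13 mm farther back than shut.
Start: joints at [-1.327, 0.264, 1.604, -0, 1.274, -0.037], TCP at [0.187, -0.649, 0.231] pointing down, gripper open.
Joint ranges: [-2.63, 2.63], [-0.94, 2.18], [0.31, 2.57], [-1.31, 4.45], [0, 2.66], [-2.55, 2.55]. Speed limits (rad/s): [2.57, 2.57, 3.14, 3.14, 3.14, 3.14].

### API

Orientations are given as a rotation vector (axis times angle).
In Python, from workcell import sensors, viewer, job gives the robot as it stands.
- The arm moves only by the shell command python3 -m inch 'ROWS' [FORCE]. ROWS is JSON, one flat list of numbers, 7 for each row, row after row: the shift along the tool's x, y, z in mm, then the turn, a rotation vector about the tool's x, y, z in degrees, then the finger opening in mm, from 0 to 85.4. A call has exactly 8 rows; each row shifts and turns the commanded pose from where the row before left it, along the tool's axes as they then stand; what a row does not reach is not made up. A row lasts 1/10 s, in which the tool goes at most 50 mm and 8.59 degrees, less where a joint would pass 70% of its speed; a pose out of reach is approached as far as the arm can. A call is refused whole if a number of a shift passes 50 or a number of a turn 8.59, either way. A call with a gripper value outside its range is refused whole. The fingers move at their own pace and stop on an object; FORCE is the grip in N (left out, the last holds). Time passes only in rows, so rows that do not move let the fingers close, or fill a call up. It gives the time, the measured TCP pose, the force, the opening and the grip force at its end, in the units of the state.
- sensors.read_state(): the state, without advancing time (a new reading comes with each control period).
- viewer.read_camera(name): name is "scene" or "top" or "wrist"; returns the picture (420x560x3 uint8, red, green, blue); there is no depth.
- viewer.camera_params(name): a dict with "K" (3x3 intrinsics, pixels), "world_to_cam" (4x4, takes a point from world to camera coordinates). Camera axes: x right, y down, z forward; pixel columns grow to the right and rows downward; lengths in m; the calibration is good to about 2 mm. A picture is of the moment at which its call begins: read the wrist's pose just before it. camera_params takes no time and is no camera call; for the wrist camera it gives the pose at the moment of the call.
- job.finish_job(): hands the job in; it is judged then, once.
The state is a dict: "time": time; "q": joint angles; "joint_vel": joint speeds; "joint_torque": joint torques, N m; "tool_pos": TCP position; "tcp_rot": TCP orientation; "wrist_force": force on the tool from outside, world axes, zero at the start; "torque": the same for the moment, N m; "width": opening from 0.0 (shut) to 1.0 (fully open); "grip_force": force on a finger pad.
Only numpy, scipy, OpenCV 4.12 (cv2) and the standard library are available. Lean on these libraries where they do the work, as an engineer would, in place of code of your own. Each camera call takes 0.05 s, during which the arm holds its last target. There are 200 camera calls.

## Working session

There is one attempt and no reset: what is moved stays moved. The work goes in short steps, Python scripts to look and compute and a shell command to move; the robot and the scene stay as the last step left them, time stands still between calls to the robot, and variables do not carry over. Pictures are saved under pics/ and viewed, at most 16 in all, crops included, and the job is handed in when it is done.

```bash
mkdir -p pics; ls; cat > h.py <<'E'
import numpy as np,cv2
from workcell import sensors,viewer,job
def shot(n,f):
    p=viewer.camera_params(n); im=viewer.read_camera(n)
    cv2.imwrite('pics/'+f+'.png',im[...,::-1]); np.savez('pics/'+f+'.npz',K=p['K'],T=p['world_to_cam']); return im
def ray(f,uv):
    d=np.load('pics/'+f+'.npz');K,T=d['K'],d['T'];R=T[:3,:3];c=-R.T@T[:3,3]
    return c,R.T@np.linalg.solve(K,[uv[0],uv[1],1.])
def atz(f,uv,z):
    c,r=ray(f,uv); return c+r*(z-c[2])/r[2]
def tri(f1,p1,f2,p2):
    c,r=ray(f1,p1);d,s=ray(f2,p2)
    t=np.linalg.lstsq(np.c_[r,-s],d-c,rcond=None)[0]
    a,b=c+r*t[0],d+s*t[1]; return (a+b)/2,np.linalg.norm(a-b)
E
python3 - <<'E'
from h import *
np.set_printoptions(precision=3,suppress=True)
a=shot('top','top0');b=shot('scene','scene0');c=shot('wrist','w0')
for n in['top0','scene0','w0']:
    d=np.load('pics/'+n+'.npz');print(n,d['K'].ravel(),'\n',d['T'])
print(sensors.read_state())
E
```

```text
pics
top0 [521.948   0.    285.056   0.    521.948 203.205   0.      0.      1.   ] 
 [[ 0.023 -1.    -0.001 -0.069]
 [-0.981 -0.023 -0.193  0.443]
 [ 0.193  0.005 -0.981  1.199]
 [ 0.     0.     0.     1.   ]]
scene0 [454.922   0.    280.883   0.    454.922 214.859   0.      0.      1.   ] 
 [[-0.275  0.961  0.006  0.158]
 [ 0.813  0.236 -0.532 -0.317]
 [-0.513 -0.141 -0.847  1.274]
 [ 0.     0.     0.     1.   ]]
w0 [299.81    0.    278.288   0.    299.81  206.773   0.      0.      1.   ] 
 [[ 0.276 -0.961 -0.002 -0.673]
 [-0.927 -0.267  0.265 -0.033]
 [-0.255 -0.071 -0.964  0.378]
 [ 0.     0.     0.     1.   ]]
{'time': 0.15, 'q': array([-1.327,  0.265,  1.605, -0.   ,  1.274, -0.037]), 'joint_vel': array([-0.001, -0.002, -0.004,  0.001,  0.001,  0.001]), 'joint_torque': array([  0.   , -51.59 , -36.796,  -0.   ,   0.008,   0.   ]), 'tool_pos': array([ 0.187, -0.648,  0.23 ]), 'tcp_rot': array([-3.109, -0.439,  0.   ]), 'wrist_force': array([0.444, 0.418, 0.761]), 'torque': array([ 0.036,  0.054, -0.006]), 'grip_force': 0.0, 'width': 1.0013815633400565}
```

View pics/top0.png

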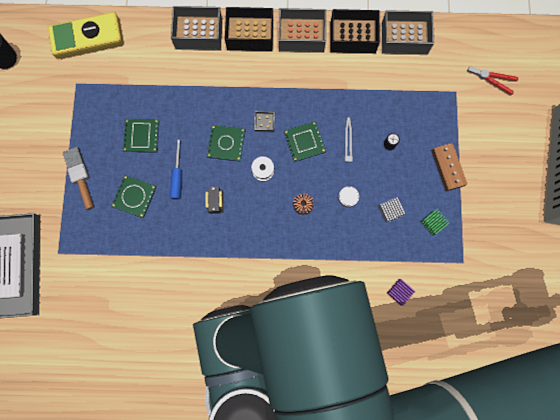

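View pics/scene0.png

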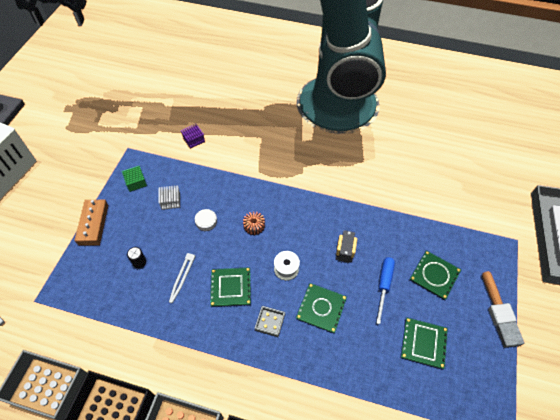

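Top view: the boards are oblong at (141,135), small circle at (226,142), square at (305,140) and big circle at (134,196). The parts are transformer (214,200), choke (303,204), capacitor (392,141), spool (262,168) and tin (349,196). Heat-sink candidates are grey (392,208), green (435,221), purple (401,291) and a grey knobbed box (264,122). Only (392,208) is a plain aluminium finned block, so I'll confirm it in a crop.

```bash
python3 - <<'E'
from h import *
t=cv2.imread('pics/top0.png');s=cv2.imread('pics/scene0.png')
a=cv2.resize(t[105:225,105:425],(800,300),interpolation=cv2.INTER_CUBIC)
b=cv2.resize(t[180:310,360:460],(231,300),interpolation=cv2.INTER_CUBIC)
c=cv2.resize(s[120:270,70:350],(560,300),interpolation=cv2.INTER_CUBIC)
cv2.imwrite('pics/crop0.png',np.vstack([a,np.hstack([b,c,np.zeros((300,9,3),np.uint8)])]))
P={'sq':((305,140),(231,287),0.01),'ob':((141,135),(425,343),.01),'big':((134,196),(436,274),.01),'small':((226,142.5),(322,307),.01),
'hs':((392,208),(169,197),.03),'tr':((214,200),(347,245),.036),'ch':((303,204),(254,222),.026),'cap':((392.5,138),(136,255),.045),'spool':((262,168),(287,264),.034),'tin':((349,196),(205,219),.019)}
for k,(p,q,z) in P.items():
    x,e=tri('top0',p,'scene0',q);print(k,x.round(3),round(e,4),atz('top0',p,z).round(3),atz('scene0',q,z).round(3))
E
```

```text
sq [ 0.613 -0.102  0.009] 0.005 [ 0.613 -0.105  0.01 ] [ 0.613 -0.1    0.01 ]
ob [0.618 0.309 0.007] 0.0027 [0.617 0.307 0.01 ] [0.619 0.31  0.01 ]
big [0.461 0.315 0.008] 0.0036 [0.461 0.312 0.01 ] [0.462 0.316 0.01 ]
small [0.603 0.094 0.008] 0.0032 [0.602 0.093 0.01 ] [0.603 0.096 0.01 ]
hs [ 0.442 -0.316  0.021] 0.0043 [ 0.441 -0.316  0.03 ] [ 0.447 -0.309  0.03 ]
tr [0.452 0.115 0.022] 0.0027 [0.45  0.112 0.036] [0.46  0.116 0.036]
ch [ 0.449 -0.102  0.015] 0.0015 [ 0.447 -0.102  0.026] [ 0.455 -0.098  0.026]
cap [ 0.612 -0.315  0.04 ] 0.0062 [ 0.612 -0.317  0.045] [ 0.613 -0.309  0.045]
spool [0.535 0.001 0.024] 0.0017 [ 0.532 -0.001  0.034] [0.539 0.003 0.034]
tin [ 0.472 -0.214  0.013] 0.0021 [ 0.471 -0.214  0.019] [ 0.475 -0.21   0.019]
```

View pics/crop0.png

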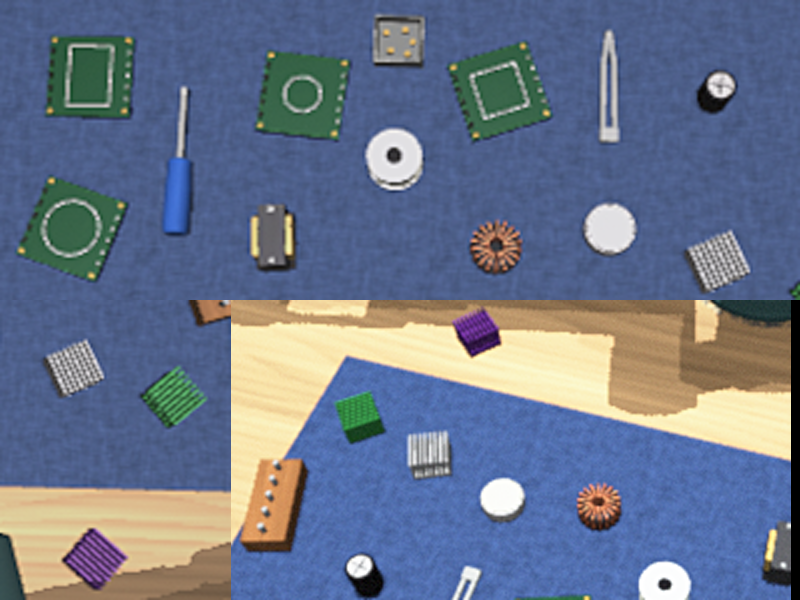

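The crop confirms it: (392,208) in the top view is the bare aluminium finned block. Its look-alikes are plainly green and purple, and (264,122) is a knobbed box. Next I'll get orientations from the colour masks.

```bash
cat >> h.py <<'E'
Z={'hs':.03,'tr':.036,'ch':.026,'cap':.045,'sq':.01,'ob':.01,'big':.01,'small':.01}
def mask(im,k):
    h=cv2.cvtColor(im,cv2.COLOR_RGB2HSV).astype(int);H,S,V=h[...,0],h[...,1],h[...,2]
    if k in('sq','ob','big','small'): m=(H>40)&(H<90)&(S>60)&(V>25)
    elif k=='ch': m=((H<20)|(H>170))&(S>80)
    else: m=~((H>95)&(H<130)&(S>90)&(V>25))
    return m.astype(np.uint8)
def proj(f,X):
    d=np.load('pics/'+f+'.npz');p=d['K']@(d['T'][:3,:3]@X+d['T'][:3,3]);return p[:2]/p[2]
def find(f,k,xy,r=.06,outline=False):
    im=cv2.imread('pics/'+f+'.png')[...,::-1].copy();z=Z[k]
    m=mask(im,k)
    roi=np.zeros_like(m);pp=[proj(f,np.array([xy[0]+r*np.cos(a),xy[1]+r*np.sin(a),z])) for a in np.arange(0,6.28,.2)]
    cv2.fillPoly(roi,[np.int32(pp)],1)
    if outline: # white print inside board
        h=cv2.cvtColor(im,cv2.COLOR_RGB2HSV);m=((h[...,1]<70)&(h[...,2]>130)).astype(np.uint8)
    m=cv2.morphologyEx(m*roi,cv2.MORPH_CLOSE,np.ones((5,5)))
    cs,_=cv2.findContours(m,cv2.RETR_EXTERNAL,cv2.CHAIN_APPROX_NONE)
    c=max(cs,key=cv2.contourArea)[:,0]
    w=np.array([atz(f,p,z)[:2] for p in c])
    (cx,cy),(a,b),t=cv2.minAreaRect(np.float32(w*1000))
    if a<b:a,b,t=b,a,t+90
    return np.array([cx,cy])/1000,(round(a,1),round(b,1)),round((t+90)%180-90,1)   # t: world angle of long side
def tool():
    s=sensors.read_state();from_r=cv2.Rodrigues(s['tcp_rot'])[0];return s['tool_pos'],from_r
def rel(xyz,ang=None):
    p,R=tool();d=R.T@(np.r_[xyz]-p)*1000;phi=np.degrees(np.arctan2(R[1,0],R[0,0]))
    return d.round(1),('phi',phi.round(1)),('tilt',np.degrees(np.arccos(-R[2,2])).round(2))
E
python3 - <<'E'
from h import *
P={'sq':(.613,-.103),'ob':(.618,.309),'big':(.461,.314),'small':(.603,.095),'hs':(.443,-.314),'tr':(.452,.115),'ch':(.449,-.101),'cap':(.612,-.315)}
for k,x in P.items():
    r=.062 if Z[k]==.01 else .05
    print(k,find('top0',k,x,r),find('scene0',k,x,r))
for k in('sq','ob','big','small'):print(k,find('top0',k,P[k],.035,True),find('scene0',k,P[k],.035,True))
d=np.load('pics/w0.npz');T=d['T'];p,R=tool();c=-T[:3,:3].T@T[:3,3];print('cam in tool',R.T@(c-p),'axis',R.T@T[2,:3],p)
print(rel([.443,-.314,.15]))
E
```

```text
sq (array([ 0.61098401, -0.10318452]), (84.4, 83.8), -71.0) (array([ 0.61166479, -0.10181625]), (84.1, 83.6), 18.5)
ob (array([0.61619189, 0.30764694]), (83.2, 81.8), -89.3) (array([0.61788287, 0.30804099]), (84.0, 83.3), 1.0)
big (array([0.46054993, 0.31374481]), (84.0, 83.7), 71.6) (array([0.46221109, 0.3142373 ]), (84.3, 82.4), -18.6)
small (array([0.60206415, 0.0935983 ]), (84.0, 83.0), -6.2) (array([0.60310968, 0.09421722]), (84.0, 83.6), -5.6)
hs (array([ 0.4374993 , -0.31393713]), (52.5, 49.2), -64.7) (array([ 0.44725818, -0.31003223]), (65.2, 48.8), 24.1)
tr (array([0.45141251, 0.11180769]), (66.1, 43.1), 3.0) (array([0.4617793, 0.1153485]), (76.3, 42.1), 3.8)
ch (array([ 0.44820865, -0.10203513]), (48.3, 46.7), -88.7) (array([ 0.45748111, -0.09814021]), (57.6, 47.3), 30.4)
cap (array([ 0.60412518, -0.31325946]), (43.9, 28.9), -32.7) (array([ 0.61803351, -0.30660413]), (53.2, 29.0), 48.0)
sq (array([ 0.6116131 , -0.10302177]), (51.2, 51.0), -70.9) (array([ 0.61065686, -0.10198752]), (50.7, 49.4), 18.6)
ob (array([0.62116235, 0.3087601 ]), (60.5, 46.9), 1.3) (array([0.61697565, 0.3090209 ]), (66.4, 46.0), 0.7)
big (array([0.46178879, 0.31469537]), (56.4, 55.9), -41.5) (array([0.46137213, 0.31499335]), (58.0, 57.1), -71.9)
small (array([0.60368719, 0.09401729]), (37.6, 36.8), -87.6) (array([0.6024967 , 0.09430962]), (38.8, 38.2), -29.5)
cam in tool [ 0.06801639 -0.0010359  -0.14150466] axis [-2.64761771e-01 -7.66683061e-04  9.64313547e-01] [ 0.18688823 -0.64801414  0.23022832]
(array([ 338.7, -249.8,   80.7]), ('phi', np.float64(16.1)), ('tilt', np.float64(0.1)))
```

```bash
python3 -m inch '[38,-28,9,0,0,0,85, 38,-28,9,0,0,0,85, 38,-28,9,0,0,0,85, 38,-28,9,0,0,0,85, 38,-28,9,0,0,0,85, 38,-28,9,0,0,0,85, 38,-28,9,0,0,0,85, 38,-28,9,0,0,0,85]' 40
python3 -m inch '[34,-27,9,0,0,0,85, 0,0,0,0,0,-8.5,85, 0,0,0,0,0,0,85, 0,0,0,0,0,0,85, 0,0,0,0,0,0,85, 0,0,0,0,0,0,85, 0,0,0,0,0,0,85, 0,0,0,0,0,0,85]'
python3 - <<'E'
from h import *
im=shot('wrist','w1');print(im.shape,rel([.4415,-.313,.15]))
print(find('w1','hs',(.4415,-.313),.05))
E
```

```text
time: 0.95
tool_pos: [0.4178, -0.3473, 0.1588]
tcp_rot: [3.111, 0.439, 0.0]
wrist_force: [-0.3, -1.2, 0.4]
width: 0.996
grip_force: 0.0
time: 1.75
tool_pos: [0.442, -0.3143, 0.1504]
tcp_rot: [3.07, 0.667, 0.0]
wrist_force: [0.3, -0.1, -0.8]
width: 0.998
grip_force: 0.0
(420, 560, 3) (array([-0. , -1.2,  0.4]), ('phi', np.float64(24.5)), ('tilt', np.float64(0.01)))
(array([ 0.44119769, -0.31283185]), (50.5, 46.6), 23.9)
```

View pics/w1.png

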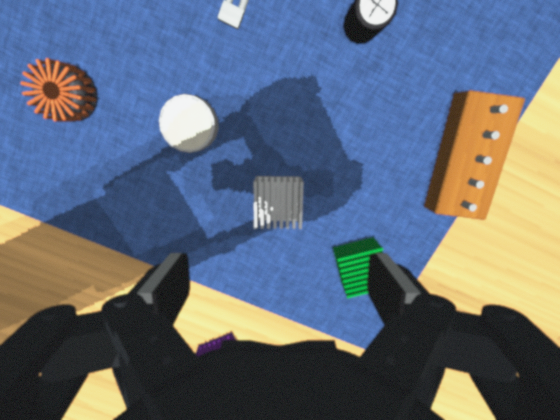

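Wrist view: the grey heat sink is at (278,203), the tin at (187,123) and the green decoy at (357,267). I'll fit the solid silhouettes over several views, with height free as a check.

```bash
cat >> h.py <<'E'
from scipy.optimize import minimize
SH={'hs':('b',.044,.044,.03),'tr':('b',.06,.04,.036),'ch':('c',.05,.05,.026),'cap':('c',.032,.032,.045)}
def mmask(f,k,xy,r):
    im=cv2.imread('pics/'+f+'.png')[...,::-1].copy();m=mask(im,k)
    roi=np.zeros_like(m);pp=np.vstack([[proj(f,np.array([xy[0]+r*np.cos(a),xy[1]+r*np.sin(a),z])) for a in np.arange(0,6.28,.2)] for z in(0,Z[k])])
    cv2.fillConvexPoly(roi,cv2.convexHull(np.int32(pp)),1)
    m=cv2.morphologyEx(m*roi,cv2.MORPH_CLOSE,np.ones((5,5)))
    cs,_=cv2.findContours(m,cv2.RETR_EXTERNAL,cv2.CHAIN_APPROX_NONE);c=cv2.convexHull(max(cs,key=cv2.contourArea))
    o=np.zeros((m.shape[0]*4,m.shape[1]*4),np.uint8);cv2.fillConvexPoly(o,c*4+2,1);return o
def sil(f,k,x,y,t,h):
    s,a,b,_=SH[k]
    P=np.array([[a,b],[-a,b],[-a,-b],[a,-b]])/2 if s=='b' else np.array([[np.cos(u),np.sin(u)] for u in np.arange(0,6.28,.2)])*a/2
    R=np.array([[np.cos(t),-np.sin(t)],[np.sin(t),np.cos(t)]]);P=P@R.T+[x,y]
    q=[proj(f,np.r_[p,z]) for p in P for z in(0,h)]
    o=np.zeros((1680,2240),np.uint8);cv2.fillConvexPoly(o,cv2.convexHull(np.int32(np.array(q)*4+2)),1);return o
def fit(fs,k,xy,t=0,r=.045):
    M=[mmask(f,k,xy,r) for f in fs]
    def cost(v):
        return sum(1-(m&s).sum()/(m|s).sum() for m,s in((M[i],sil(f,k,v[0]/1e3,v[1]/1e3,v[2]/30,v[3]/1e3)) for i,f in enumerate(fs)))
    x0=np.array([xy[0]*1e3,xy[1]*1e3,np.radians(t)*30,SH[k][3]*1e3])
    o=minimize(cost,x0,method='Nelder-Mead',options=dict(initial_simplex=np.vstack([x0]+[x0+4*e for e in np.eye(4)]),maxfev=150))
    v=o.x;return 'xy',v[:2].round(1),'ang',np.degrees(v[2]/30).round(1),'h',v[3].round(1),'cost',round(o.fun/len(fs),3)
E
python3 - <<'E'
from h import *
for fs in(['w1'],['top0'],['scene0'],['w1','top0']):print(fs,fit(fs,'hs',(.441,-.313),24))
for k,x,t in(('tr',(.453,.1135),3),('ch',(.449,-.101),0),('cap',(.611,-.312),0)):
    for fs in(['top0'],['top0','scene0']):print(k,fit(fs,k,x,t))
print(rel([.441,-.313,.005]))
E
```

```text
['w1'] ('xy', array([ 439.5, -313.7]), 'ang', np.float64(23.2), 'h', np.float64(33.6), 'cost', np.float64(0.041))
['top0'] ('xy', array([ 439.8, -316.6]), 'ang', np.float64(23.0), 'h', np.float64(35.1), 'cost', np.float64(0.045))
['scene0'] ('xy', array([ 439.4, -316. ]), 'ang', np.float64(24.1), 'h', np.float64(30.4), 'cost', np.float64(0.031))
['w1', 'top0'] ('xy', array([ 439.8, -314.9]), 'ang', np.float64(23.8), 'h', np.float64(34.4), 'cost', np.float64(0.079))
tr ('xy', array([454.9, 115. ]), 'ang', np.float64(6.1), 'h', np.float64(28.0), 'cost', np.float64(0.084))
tr ('xy', array([454. , 115.2]), 'ang', np.float64(5.2), 'h', np.float64(32.3), 'cost', np.float64(0.121))
ch ('xy', array([ 453.2, -103.4]), 'ang', np.float64(28.6), 'h', np.float64(-0.1), 'cost', np.float64(0.041))
ch ('xy', array([ 449.1, -102.7]), 'ang', np.float64(16.9), 'h', np.float64(16.9), 'cost', np.float64(0.115))
cap ('xy', array([ 613.8, -319.5]), 'ang', np.float64(12.5), 'h', np.float64(30.2), 'cost', np.float64(0.085))
cap ('xy', array([ 610. , -318.2]), 'ang', np.float64(14.7), 'h', np.float64(39.4), 'cost', np.float64(0.153))
(array([ -0.5,  -1.5, 145.4]), ('phi', np.float64(24.5)), ('tilt', np.float64(0.01)))
```

```bash
python3 -m inch '[-2,-1,48,0,0,0,85, 0,0,48,0,0,0,85, 0,0,35,0,0,0,85, 0,0,14,0,0,0,85, 0,0,0,0,0,0,85, 0,0,0,0,0,0,38, 0,0,0,0,0,0,38, 0,0,0,0,0,0,38]' 40
python3 -m inch '[0,0,0,0,0,0,38, 0,0,0,0,0,0,38, 0,0,0,0,0,0,38, 0,0,-10,0,0,0,38, 0,0,-25,0,0,0,38, 0,0,-30,0,0,0,38, 0,0,-30,0,0,0,38, 0,0,0,0,0,0,38]'
python3 -c "
from h import *
print(rel([.6112,-.1025,.1]))"
```

```text
time: 2.6
tool_pos: [0.4417, -0.3149, 0.0076]
tcp_rot: [3.066, 0.668, 0.004]
wrist_force: [2.7, -2.1, 18.5]
width: 0.509
grip_force: 17.6
time: 3.4
tool_pos: [0.4431, -0.316, 0.1059]
tcp_rot: [3.062, 0.667, 0.01]
wrist_force: [-0.1, -1.0, -0.6]
width: 0.504
grip_force: 41.5
(array([ 241.7, -124.2,    5.9]), ('phi', np.float64(24.6)), ('tilt', np.float64(0.55)))
```

```bash
python3 -m inch '[40,-20.5,0,0,0,0,38, 40,-20.5,0,0,0,0,38, 40,-20.5,0,0,0,0,38, 40,-20.5,0,0,0,0,38, 40,-20.5,0,0,0,0,38, 42,-21,0,0,0,0,38, 0,0,0,0,0,5.8,38, 0,0,0,0,0,0,38]'
python3 - <<'E'
from h import *
shot('wrist','w2');print(rel([.6112,-.1025,.0195]))
print(find('w2','sq',(.6112,-.1025),.062))
E
```

```text
time: 4.2
tool_pos: [0.6086, -0.099, 0.0995]
tcp_rot: [-3.098, -0.516, 0.002]
wrist_force: [-1.0, -0.3, -1.2]
width: 0.502
grip_force: 41.4
(array([ 2.4,  3.5, 79.9]), ('phi', np.float64(19.0)), ('tilt', np.float64(0.11)))
(array([ 0.61731439, -0.09865749]), (82.7, 69.8), -71.3)
```

View pics/w2.png

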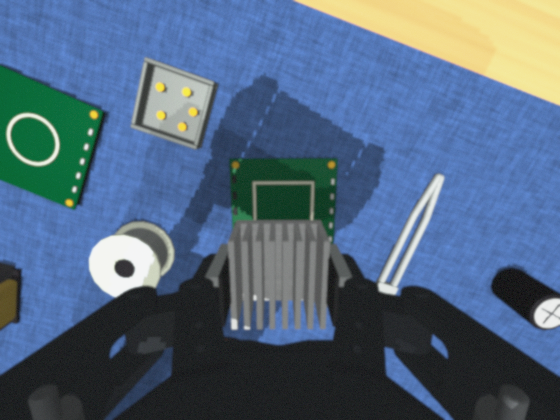

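```bash
python3 - <<'E'
from h import *
a,b=atz('w2',(253.5,182.5),.01),atz('w2',(313.5,182.5),.01);print(a,b,np.linalg.norm(a-b))
p,R=tool();print(rel((a+b)/2-.0235*R[:,0]), (a+b)/2-.0235*R[:,0])
E
```

```text
[ 0.62479123 -0.07183109  0.01      ] [ 0.63998475 -0.1162201   0.01      ] 0.046917243632054635
(array([ 1.7,  2.4, 89.4]), ('phi', np.float64(19.0)), ('tilt', np.float64(0.11))) [ 0.61016533 -0.10166769  0.0100426 ]
```

```bash
python3 -m inch '[4,3,20,0,0,0,38, 0,0,30,0,0,0,38, 0,0,20,0,0,0,38, 0,0,8,0,0,0,38, 0,0,3,0,0,0,38, 0,0,0,0,0,0,38, 0,0,0,0,0,0,38, 0,0,0,0,0,0,50]'
python3 -m inch '[0,0,0,0,0,0,60, 0,0,0,0,0,0,75, 0,0,0,0,0,0,85, 0,0,0,0,0,0,85, 0,0,-20,0,0,0,85, 0,0,-40,0,0,0,85, 0,0,-50,0,0,0,85, 0,0,-30,0,0,0,85]'
python3 - <<'E'
from h import *
shot('wrist','w3');print(rel([.449,-.102,.15]))
Z['hs']=.04
print(find('w3','sq',(.6112,-.1025),.062))
im=cv2.imread('pics/w3.png')[...,::-1].copy();h=cv2.cvtColor(im,cv2.COLOR_RGB2HSV)
print(proj('w3',np.array([.611,-.1025,.04])),proj('w3',np.array([.611,-.1025,.01])))
E
```

```text
time: 5.05
tool_pos: [0.6147, -0.1026, 0.0209]
tcp_rot: [3.098, 0.513, 0.004]
wrist_force: [0.3, -1.6, -0.7]
width: 0.582
grip_force: 0.0
time: 5.85
tool_pos: [0.615, -0.1025, 0.1632]
tcp_rot: [3.098, 0.513, 0.006]
wrist_force: [1.0, -0.1, 0.5]
width: 0.995
grip_force: 0.0
(array([-159.8,  -55.6,   16.6]), ('phi', np.float64(18.8)), ('tilt', np.float64(0.71)))
(array([ 0.61069617, -0.10093343]), (83.2, 83.0), 18.9)
[277.75370259 206.33744383] [277.74615081 198.64236002]
```

View pics/w3.png

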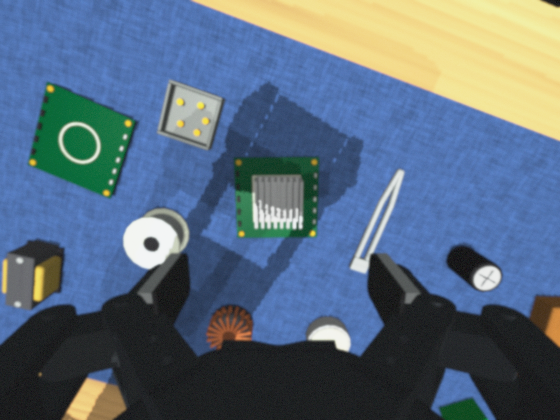

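The heat sink sits square and centred on its board: (278,203) against a board centre of (278,198), less the height parallax. Next is the choke.

```bash
python3 -m inch '[-40,-14,4,0,0,0,85, -40,-14,4,0,0,0,85, -40,-14,4,0,0,0,85, -40,-14,4,0,0,0,85, 0,0,0,0,0,0,85, 0,0,0,0,0,0,85, 0,0,0,0,0,0,85, 0,0,0,0,0,0,85]'
python3 - <<'E'
from h import *
shot('wrist','w4');print(rel([.449,-.102,.15]))
print(fit(['w4'],'ch',(.449,-.102)),fit(['w4','top0'],'ch',(.449,-.102)))
E
```

```text
time: 6.7
tool_pos: [0.4457, -0.101, 0.144]
tcp_rot: [3.099, 0.513, 0.003]
wrist_force: [-0.0, -0.2, 0.8]
width: 0.994
grip_force: 0.0
(array([ 3. ,  2.1, -6.1]), ('phi', np.float64(18.8)), ('tilt', np.float64(0.08)))
('xy', array([ 448.3, -100.9]), 'ang', np.float64(4.3), 'h', np.float64(16.5), 'cost', np.float64(0.016)) ('xy', array([ 448.8, -101.3]), 'ang', np.float64(18.6), 'h', np.float64(18.1), 'cost', np.float64(0.096))
```

View pics/w4.png

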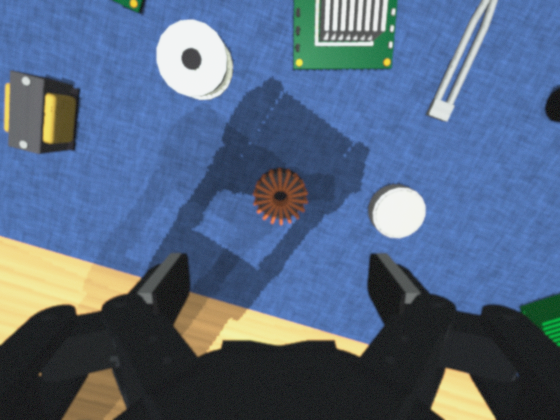

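Choke at (280,196) in the wrist view, clear of the tin at (398,212).

```bash
python3 -m inch '[3,1.5,48,0,0,0,85, 0,0,48,0,0,0,85, 0,0,30,0,0,0,85, 0,0,11,0,0,0,85, 0,0,0,0,0,0,85, 0,0,0,0,0,0,44, 0,0,0,0,0,0,44, 0,0,0,0,0,0,44]' 40
python3 -m inch '[0,0,0,0,0,0,44, 0,0,0,0,0,0,44, 0,0,0,0,0,0,44, 0,0,-10,0,0,0,44, 0,0,-25,0,0,0,44, 0,0,-30,0,0,0,44, 0,0,-25,0,0,0,44, 0,0,0,0,0,0,44]'
python3 -c "
from h import *
print(rel([.4615,.3142,.1]))"
```

```text
time: 7.55
tool_pos: [0.4495, -0.1018, 0.0086]
tcp_rot: [3.098, 0.512, 0.006]
wrist_force: [-1.1, 0.0, 1.8]
width: 0.568
grip_force: 40.9
time: 8.35
tool_pos: [0.4507, -0.1022, 0.1011]
tcp_rot: [3.095, 0.512, 0.013]
wrist_force: [0.2, -0.4, -0.4]
width: 0.564
grip_force: 41.8
(array([ 1.443e+02, -3.907e+02,  1.000e-01]), ('phi', np.float64(18.8)), ('tilt', np.float64(0.53)))
```

```bash
python3 -m inch '[16,-43,0,0,0,0,44, 16,-43,0,0,0,0,44, 16,-43,0,0,0,0,44, 16,-43,0,0,0,0,44, 16,-43,0,0,0,0,44, 16,-43,0,0,0,0,44, 16,-43,0,0,0,0,44, 16,-43,0,0,0,0,44]'
python3 -m inch '[16,-46,0,0,0,0,44, 0,0,0,0,0,0,44, 0,0,0,0,0,0,44, 0,0,0,0,0,0,44, 0,0,0,0,0,0,44, 0,0,0,0,0,0,44, 0,0,0,0,0,0,44, 0,0,0,0,0,0,44]'
python3 - <<'E'
from h import *
shot('wrist','w5');print(rel([.4615,.3142,.019]));print(tool()[0])
E
```

```text
time: 9.15
tool_pos: [0.4566, 0.2673, 0.0955]
tcp_rot: [3.099, 0.513, -0.002]
wrist_force: [1.7, -0.1, -1.1]
width: 0.57
grip_force: 42.0
time: 9.95
tool_pos: [0.4582, 0.3138, 0.0964]
tcp_rot: [-3.1, -0.511, -0.0]
wrist_force: [0.4, 0.5, -1.2]
width: 0.57
grip_force: 42.2
(array([ 3.2,  0.9, 77.4]), ('phi', np.float64(18.7)), ('tilt', np.float64(0.02)))
[0.45819735 0.31398937 0.09643267]
```

View pics/w5.png

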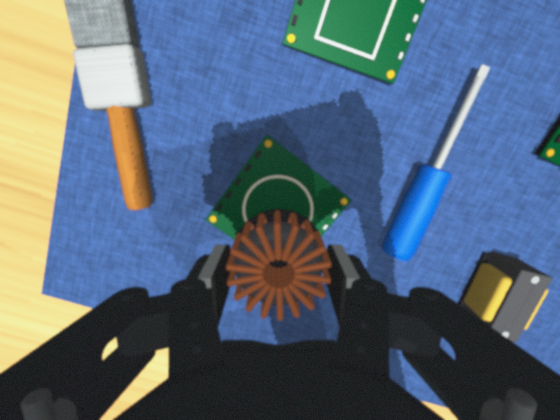

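```bash
python3 - <<'E'
from h import *
a,b=atz('w5',(213,218),.01),atz('w5',(345,202),.01);print((a+b)/2,np.linalg.norm(a-b),rel((a+b)/2))
E
```

```text
[0.46048986 0.31554043 0.01      ] 0.10527686308929585 (array([ 2.6, -0.7, 86.4]), ('phi', np.float64(18.7)), ('tilt', np.float64(0.02)))
```

```bash
python3 -m inch '[3,0,20,0,0,0,44, 0,0,30,0,0,0,44, 0,0,18,0,0,0,44, 0,0,8,0,0,0,44, 0,0,2,0,0,0,44, 0,0,0,0,0,0,44, 0,0,0,0,0,0,44, 0,0,0,0,0,0,55]'
python3 -m inch '[0,0,0,0,0,0,65, 0,0,0,0,0,0,75, 0,0,0,0,0,0,85, 0,0,0,0,0,0,85, 0,0,-20,0,0,0,85, 0,0,-40,0,0,0,85, 0,0,-50,0,0,0,85, 0,0,-20,0,0,0,85]'
python3 - <<'E'
from h import *
shot('wrist','w6');print(rel([.454,.115,.15]),proj('w6',np.array([.461,.3148,.01])))
print(find('w6','big',(.461,.3145),.062)); Z['ch']=.036
print(find('w6','ch',(.461,.3145),.035))
E
```

```text
time: 10.8
tool_pos: [0.4616, 0.3159, 0.0192]
tcp_rot: [-3.099, -0.513, -0.003]
wrist_force: [-0.7, -0.4, 0.2]
width: 0.646
grip_force: 0.0
time: 11.6
tool_pos: [0.4633, 0.317, 0.1536]
tcp_rot: [-3.097, -0.512, -0.011]
wrist_force: [1.8, 0.2, 0.6]
width: 0.996
grip_force: 0.0
(array([-75.3, 188.5,   4.6]), ('phi', np.float64(18.8)), ('tilt', np.float64(0.64))) [280.95927617 200.51164039]
(array([0.46038419, 0.31646497]), (83.3, 82.8), -18.5)
(array([0.46340063, 0.31765955]), (50.6, 48.2), -12.5)
```

```bash
python3 -m inch '[-19,45,1,0,0,0,85, -19,46,1,0,0,0,85, -19,47,1,0,0,0,85, -18,47,1,0,0,0,85, 0,2,0,0,0,7.6,85, 0,0,0,0,0,7.6,85, 0,0,0,0,0,0,85, 0,0,0,0,0,0,85]'
python3 - <<'E'
from h import *
shot('wrist','w7');print(rel([.454,.115,.15]),tool()[0])
print(fit(['w7'],'tr',(.454,.115),4),fit(['w7','top0'],'tr',(.454,.115),4))
E
```

```text
time: 12.45
tool_pos: [0.4499, 0.1152, 0.144]
tcp_rot: [3.14, 0.103, -0.001]
wrist_force: [0.4, 0.0, -0.5]
width: 0.994
grip_force: 0.0
(array([ 4.1,  0.7, -6. ]), ('phi', np.float64(3.8)), ('tilt', np.float64(0.03))) [0.44987713 0.11543961 0.14399901]
('xy', array([451.9, 116.4]), 'ang', np.float64(3.5), 'h', np.float64(30.9), 'cost', np.float64(0.078)) ('xy', array([453.9, 115.6]), 'ang', np.float64(6.1), 'h', np.float64(32.9), 'cost', np.float64(0.122))
```

View pics/w7.png

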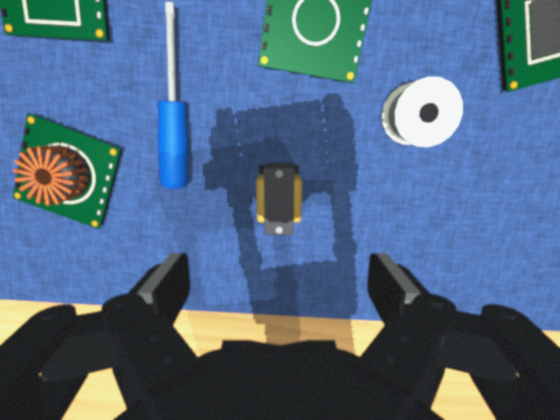

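Transformer centred at (279,198) and aligned with the tool, so I'll grip it across its 40 mm. In this view the choke at (43,176) looks shifted from its circle only by height parallax.

```bash
python3 -m inch '[3,-0.5,48,0,0,0,85, 0,0,48,0,0,0,85, 0,0,28,0,0,0,85, 0,0,11,0,0,0,85, 0,0,0,0,0,0,85, 0,0,0,0,0,0,34, 0,0,0,0,0,0,34, 0,0,0,0,0,0,34]' 60
python3 -m inch '[0,0,0,0,0,0,34, 0,0,0,0,0,0,34, 0,0,0,0,0,0,34, 0,0,-10,0,0,0,34, 0,0,-25,0,0,0,34, 0,0,-30,0,0,0,34, 0,0,-25,0,0,0,34, 0,0,0,0,0,0,34]'
python3 -c "
from h import *
print(rel([.6165,.308,.1]))"
```

```text
time: 13.3
tool_pos: [0.4549, 0.1163, 0.0111]
tcp_rot: [-3.139, -0.099, -0.006]
wrist_force: [-0.3, 0.1, 1.0]
width: 0.509
grip_force: 0.0
time: 14.1
tool_pos: [0.4561, 0.1165, 0.1035]
tcp_rot: [-3.139, -0.098, -0.013]
wrist_force: [1.4, 0.4, -1.9]
width: 0.455
grip_force: 61.5
(array([ 172. , -181. ,    5.1]), ('phi', np.float64(3.6)), ('tilt', np.float64(0.47)))
```

```bash
python3 -m inch '[29,-30,0,0,0,0,34, 29,-30,0,0,0,0,34, 29,-30,0,0,0,0,34, 29,-30,0,0,0,0,34, 29,-30,0,0,0,0,34, 28,-30,0,0,0,0,34, 0,0,0,0,0,2.8,34, 0,0,0,0,0,0,34]'
python3 - <<'E'
from h import *
shot('wrist','w8');print(rel([.6165,.308,.022]),tool()[0])
E
```

```text
time: 14.9
tool_pos: [0.6136, 0.3068, 0.0967]
tcp_rot: [3.14, 0.023, -0.005]
wrist_force: [-0.8, -0.7, -1.8]
width: 0.457
grip_force: 61.6
(array([ 3.7, -2.1, 74.9]), ('phi', np.float64(0.9)), ('tilt', np.float64(0.22))) [0.6130985  0.30600356 0.09694552]
```

View pics/w8.png

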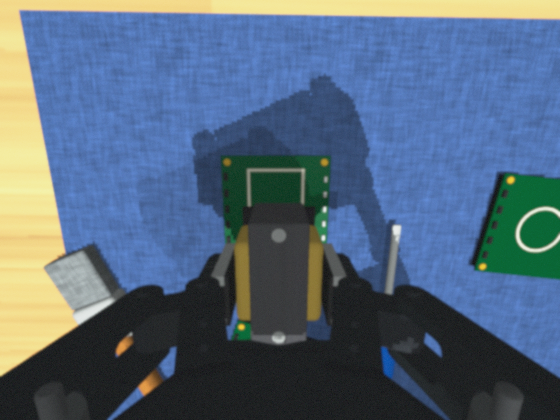

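```bash
python3 - <<'E'
from h import *
a,b=atz('w8',(247.5,171),.01),atz('w8',(303.5,171),.01);m=(a+b)/2-[.031,0,0];print(m,np.linalg.norm(a-b),rel(m))
c=(atz('w8',(279,236),.122)+atz('w8',(279,338),.122))/2;print('part',rel(c),np.linalg.norm(atz('w8',(279,236),.122)-atz('w8',(279,338),.122)))
E
```

```text
[0.61562563 0.31059042 0.01      ] 0.04281802371301002 (array([ 2.9, -4.7, 86.9]), ('phi', np.float64(0.9)), ('tilt', np.float64(0.22)))
part (array([ -1.2,  -1.7, -25.1]), ('phi', np.float64(0.9)), ('tilt', np.float64(0.22))) 0.04984650940250106
```

```bash
python3 -m inch '[4,-3,20,0,0,0,34, 0,0,30,0,0,0,34, 0,0,16,0,0,0,34, 0,0,7,0,0,0,34, 0,0,2,0,0,0,34, 0,0,0,0,0,0,34, 0,0,0,0,0,0,34, 0,0,0,0,0,0,45]'
python3 -m inch '[0,0,0,0,0,0,60, 0,0,0,0,0,0,75, 0,0,0,0,0,0,85, 0,0,0,0,0,0,85, 0,0,-20,0,0,0,85, 0,0,-40,0,0,0,85, 0,0,-50,0,0,0,85, 0,0,-20,0,0,0,85]'
python3 - <<'E'
from h import *
shot('wrist','w9');print(rel([.611,-.315,.15]),find('w9','ob',(.617,.308),.062))
E
```

```text
time: 15.75
tool_pos: [0.6198, 0.3101, 0.0262]
tcp_rot: [-3.14, -0.022, -0.005]
wrist_force: [-0.2, 0.2, 1.0]
width: 0.526
grip_force: 0.0
time: 16.55
tool_pos: [0.6211, 0.3107, 0.1604]
tcp_rot: [-3.138, -0.022, -0.012]
wrist_force: [0.4, 0.4, 1.0]
width: 1.0
grip_force: 0.0
(array([-20.1, 626.1,   9.9]), ('phi', np.float64(0.8)), ('tilt', np.float64(0.69))) (array([0.6168678 , 0.31041602]), (82.9, 81.5), -89.2)
```

View pics/w9.png

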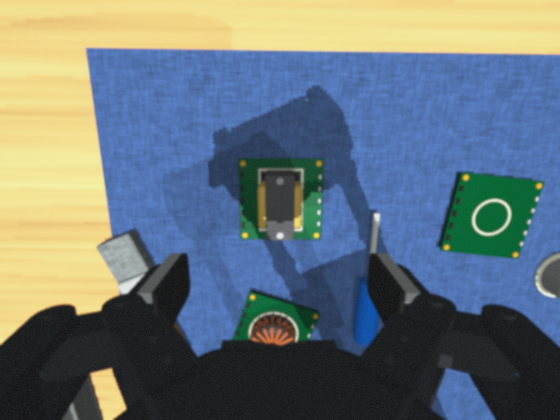

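```bash
python3 - <<'E'
from h import *
print((atz('w9',(280,182),.046)+atz('w9',(280,236),.046))/2)
E
python3 -m inch '[0,40,0,0,0,0,85, -2,50,0,0,0,0,85, -2,50,0,0,0,0,85, -2,50,0,0,0,0,85, -2,50,0,0,0,0,85, -2,50,0,0,0,0,85, -2,50,0,0,0,0,85, -2,50,0,0,0,0,85]' 40
python3 -m inch '[-2,50,0,0,0,0,85, -2,50,0,0,0,0,85, -2,50,0,0,0,0,85, -2,50,0,0,0,0,85, -2,36,5,0,0,0,85, 0,0,0,0,0,0,85, 0,0,0,0,0,0,85, 0,0,0,0,0,0,85]'
python3 - <<'E'
from h import *
shot('wrist','w10');print(rel([.611,-.316,.15]),tool()[0])
print(fit(['w10'],'cap',(.611,-.316)),fit(['w10','top0'],'cap',(.611,-.316)))
E
```

```text
[0.61667159 0.31085878 0.046     ]
time: 17.4
tool_pos: [0.6091, -0.0823, 0.1539]
tcp_rot: [-3.141, -0.022, 0.0]
wrist_force: [0.4, 0.6, 0.5]
width: 0.996
grip_force: 0.0
time: 18.2
tool_pos: [0.6028, -0.3152, 0.1487]
tcp_rot: [-3.14, -0.022, 0.001]
wrist_force: [0.1, 0.4, -0.4]
width: 0.994
grip_force: 0.0
(array([ 7.9,  1.3, -1. ]), ('phi', np.float64(0.9)), ('tilt', np.float64(0.05))) [ 0.6030876  -0.31485037  0.14902928]
('xy', array([ 607.2, -315.4]), 'ang', np.float64(19.4), 'h', np.float64(30.2), 'cost', np.float64(0.04)) ('xy', array([ 610. , -316.2]), 'ang', np.float64(4.6), 'h', np.float64(39.8), 'cost', np.float64(0.154))
```

View pics/w10.png

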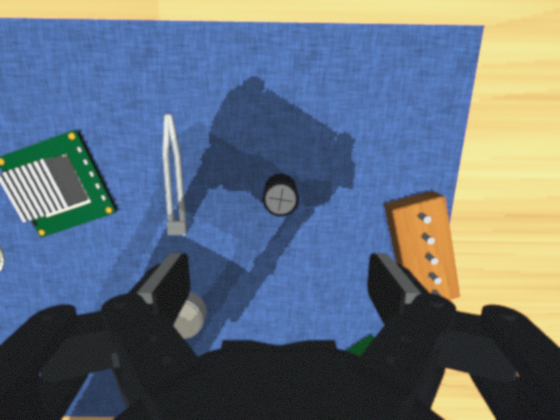

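The transformer is within about 1 mm of its board centre. The capacitor top is at (280,200).

```bash
python3 - <<'E'
from h import *
print(atz('w10',(280.5,199.5),.045),tri('w10',(280.5,199.5),'top0',(392.8,138.5)),rel(atz('w10',(280.5,199.5),.045)))
E
```

```text
[ 0.60939478 -0.31551649  0.045     ] (array([ 0.60990783, -0.31614542,  0.04800972]), np.float64(0.0013922341995544797)) (array([  6.3,   0.8, 104. ]), ('phi', np.float64(0.9)), ('tilt', np.float64(0.05)))
```

```bash
python3 -m inch '[6.5,1,45,0,0,0,85, 0,0,48,0,0,0,85, 0,0,32,0,0,0,85, 0,0,12,0,0,0,85, 0,0,0,0,0,0,85, 0,0,0,0,0,0,26, 0,0,0,0,0,0,26, 0,0,0,0,0,0,26]' 35
python3 -m inch '[0,0,0,0,0,0,26, 0,0,0,0,0,0,26, 0,0,0,0,0,0,26, 0,0,-10,0,0,0,26, 0,0,-25,0,0,0,26, 0,0,-30,0,0,0,26, 0,0,-30,0,0,0,26, 0,0,0,0,0,0,26]'
python3 -c "
from h import *
print(rel([.6025,.0942,.1]))"
```

```text
time: 19.05
tool_pos: [0.6114, -0.3182, 0.0151]
tcp_rot: [3.139, 0.022, 0.006]
wrist_force: [-0.1, 0.7, 0.1]
width: 0.509
grip_force: 0.0
time: 19.85
tool_pos: [0.6129, -0.3193, 0.1137]
tcp_rot: [3.136, 0.021, 0.014]
wrist_force: [1.0, -0.3, -0.4]
width: 0.362
grip_force: 34.7
(array([  -4.9, -413.7,   11.6]), ('phi', np.float64(0.8)), ('tilt', np.float64(0.57)))
```

```bash
python3 -m inch '[-1,-46,0,0,0,0,26, -1,-46,0,0,0,0,26, -1,-46,0,0,0,0,26, 0,-46,0,0,0,0,26, 0,-46,0,0,0,0,26, 0,-46,0,0,0,0,26, 0,-46,0,0,0,0,26, 0,-46,0,0,0,0,26]'
python3 -m inch '[-1,-47,0,0,0,0,26, 0,0,0,0,0,0,26, 0,0,0,0,0,0,26, 0,0,0,0,0,0,26, 0,0,0,0,0,0,26, 0,0,0,0,0,0,26, 0,0,0,0,0,0,26, 0,0,0,0,0,0,26]'
python3 - <<'E'
from h import *
shot('wrist','w11');print(rel([.6025,.0942,.024]),tool()[0])
E
```

```text
time: 20.65
tool_pos: [0.6005, 0.0523, 0.1067]
tcp_rot: [3.141, 0.021, -0.002]
wrist_force: [0.9, -0.6, -0.4]
width: 0.361
grip_force: 34.9
time: 21.45
tool_pos: [0.6, 0.0969, 0.1073]
tcp_rot: [3.142, 0.02, 0.0]
wrist_force: [0.5, 0.5, -0.4]
width: 0.361
grip_force: 35.0
(array([ 2.5,  2.9, 83.3]), ('phi', np.float64(0.7)), ('tilt', np.float64(0.0))) [0.59993923 0.09706382 0.10733614]
```

View pics/w11.png

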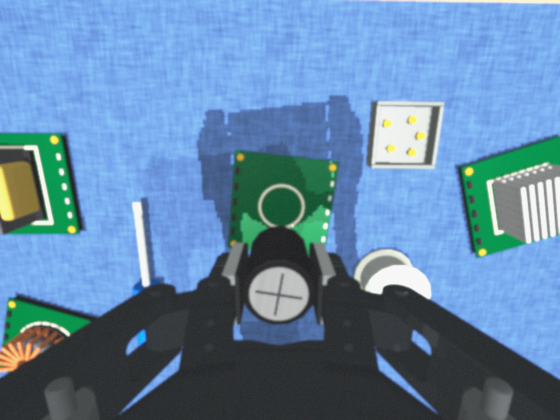

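```bash
python3 - <<'E'
from h import *
print(rel(atz('w11',(281,206.5),.01)),rel(atz('w11',(279.5,293),.139)))
E
```

```text
(array([ 2.3,  1.1, 97.3]), ('phi', np.float64(0.7)), ('tilt', np.float64(0.0))) (array([  0.5,  -0.6, -31.7]), ('phi', np.float64(0.7)), ('tilt', np.float64(0.0)))
```

Offset is about (2, 2). I'll set it down and release gently, then verify.

```bash
python3 -m inch '[2,2,20,0,0,0,26, 0,0,30,0,0,0,26, 0,0,20,0,0,0,26, 0,0,10,0,0,0,26, 0,0,3,0,0,0,26, 0,0,0,0,0,0,26, 0,0,0,0,0,0,26, 0,0,0,0,0,0,26]'
python3 -m inch '[0,0,0,0,0,0,30, 0,0,0,0,0,0,34, 0,0,0,0,0,0,40, 0,0,0,0,0,0,50, 0,0,0,0,0,0,65, 0,0,0,0,0,0,85, 0,0,0,0,0,0,85, 0,0,-10,0,0,0,85]'
python3 -m inch '[0,0,-30,0,0,0,85, 0,0,-50,0,0,0,85, 0,0,-45,0,0,0,85, 0,0,0,0,0,0,85, 0,0,0,0,0,0,85, 0,0,0,0,0,0,85, 0,0,0,0,0,0,85, 0,0,0,0,0,0,85]'
python3 - <<'E'
from h import *
shot('wrist','w12');shot('top','top12');shot('scene','scene12')
s=cv2.imread('pics/scene12.png');w=cv2.imread('pics/w12.png');print(find('w12','small',(.603,.094),.062))
a=cv2.resize(s[200:380,180:480],(800,480),interpolation=cv2.INTER_CUBIC)
cv2.imwrite('pics/c12.png',a)
E
```

```text
time: 22.3
tool_pos: [0.6025, 0.0957, 0.0249]
tcp_rot: [-3.141, -0.022, -0.002]
wrist_force: [0.5, 0.6, -0.8]
width: 0.358
grip_force: 35.5
time: 23.1
tool_pos: [0.6003, 0.0955, 0.0331]
tcp_rot: [3.141, 0.022, -0.005]
wrist_force: [-0.9, 0.0, 0.5]
width: 0.989
grip_force: 0.0
time: 23.9
tool_pos: [0.6006, 0.0955, 0.1574]
tcp_rot: [3.141, 0.022, -0.005]
wrist_force: [0.4, -0.4, -0.2]
width: 0.996
grip_force: 0.0
(array([0.60256128, 0.0959379 ]), (83.0, 82.8), -5.8)
```

View pics/w12.png

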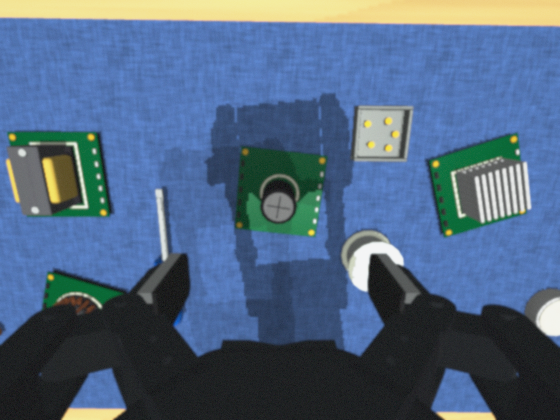

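View pics/c12.png

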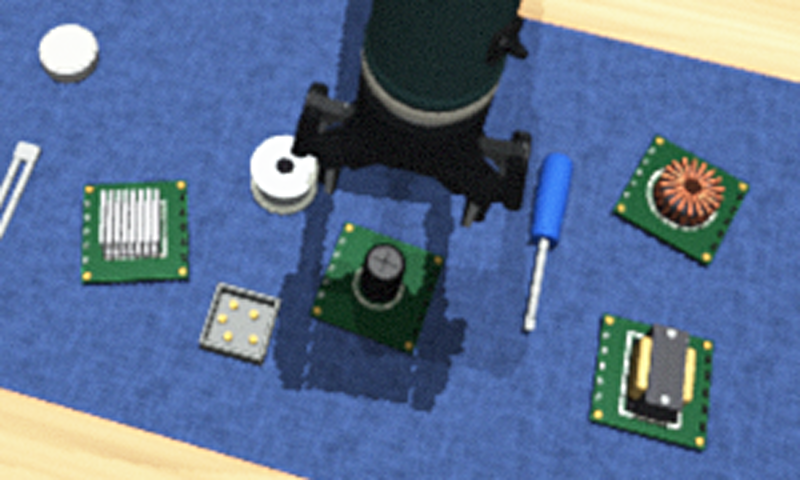

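```bash
python3 - <<'E'
from h import *
print('cap',atz('w12',(278.5,206.5),.055))
c=lambda u,v:(180+u*.375,200+v*.375)
for n,p,z in(('cap',(385,261),.055),('hs',(129,217),.04),('ch',(691,187),.036),('tr',(668,366),.046)):print(n,atz('scene12',c(*p),z))
E
```

```text
cap [0.60114816 0.09662891 0.055     ]
cap [0.60062699 0.09650225 0.055     ]
hs [ 0.61416402 -0.10230648  0.04      ]
ch [0.46502241 0.31523223 0.036     ]
tr [0.6185394  0.31048907 0.046     ]
```

All four parts measure within about 4 mm of their outlines and stand upright, and the gripper is clear. Handing in.

```bash
python3 -c "
from workcell import job
print(job.finish_job())"
```

```text
the job is handed in; nothing more can be done
None
```

The heat sink, transformer, choke and capacitor each stand upright on their own outlines, within about 4 mm of centre by my last camera check; the spool and tin were left alone, and the job was handed in at about 24 s with no verdict returned.

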